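# Rebuild the drive side of a geared hub

### The job

Rebuild the drive side of the rear hub that stands upright in the axle vice. Its parts lie loose on the bare bench top: put over its axle, in this order from the bottom up, the caged bearing ring, the driver with its flange down and neck up, the plain spacer ring, the sprocket with its teeth down, and the slotted lock ring on top, each lying flat and fully home on the one before; threaded parts are only set on, not screwed. Do not disturb the grease tub, the spanner or the oil can.

Things in the scene. Friction and masses are not known exactly. Their poses are not given: they have to be found in the camera images.
- hub: Bare aluminium bicycle rear hub standing upright, drive side up, its axle clamped in a small vice; fixed to the bench. Origin: on the axle's axis at bench level; z up. Vice plate 116 (x) x 76 (y) x 10 mm, jaws to 40 mm height; the hub shell above is widest at its upper spoke flange (89 mm diameter, 91 to 94 mm high). All is round about the axle: yaw does not matter for fitting.
- hub_seat (a point): Centre of the flat bearing seat (65 mm diameter) on top of the hub, on the axle's axis, 100.5 mm above the bench; z up. A chamfered race shoulder, 28 mm diameter, 3.2 mm high, stands on it. The 10 mm axle's tapered tip ends 46 mm above this point. Fully home, undersides lie above this point by: bearing 0, driver 5.5, spacer 10.5, sprocket 18.5, lock ring 33.5 mm.
- bearing: Caged bearing ring, a flat steel ring with a row of balls round it; 53 mm outside diameter, about 31 mm bore, 5.5 mm thick (balls reach 8 mm). Lies flat on the bench; origin at the centre of its underside, z up. Grasp across the outside, 53 mm. Goes round the race shoulder on the hub's seat.
- driver: Driver, a turned steel part like a top hat: flange 50 mm diameter and 5 mm thick at the bottom, neck 26 mm diameter above it up to 34 mm total height, its top edge chamfered, with a 13 mm bore right through for the axle. Stands flange down; origin at the centre of its underside, z up along the neck. Grasp the neck.
- spacer: Plain bright aluminium spacer ring without slots, 38 mm outside diameter, 29.5 mm bore, 8 mm high. Lies flat; origin at the centre of its underside, z up. Passes over the driver's neck and rests on its flange.
- sprocket: Sixteen-tooth steel sprocket, 69 mm over the teeth; the toothed disc is 3 mm thick at the bottom, with a hub of 48 mm diameter rising to 15 mm; bore about 29 mm. Lies teeth down; origin at the centre of its underside, z up. Grasp the hub, above the teeth. Passes over the driver's neck and rests on the spacer.
- lockring: Dark steel lock ring with four spanner slots in its outside, 46 mm outside diameter, 29.5 mm bore, 10 mm high. Lies flat; origin at the centre of its underside, z up. Passes over the last 6 mm of the driver's neck and rests on the sprocket's hub.
- grease_tub: Grease tub with a blue lid, 73 mm diameter, 57 mm high, origin at the centre of its underside. Not to be disturbed.
- spanner: Adjustable spanner lying flat, 181 x 41 x 11 mm, long axis along its y, origin at the centre of its underside. Not to be disturbed.
- oiler: Pump oil can, 57 x 65 mm, 129 mm high with its spout, origin at the centre of its underside. Not to be disturbed.

How it is judged:
On the way, in this order (a step that is already met when the one before it is completed fails the run):
1. the bearing ring lies flat round the race shoulder (horizontal distance between bearing and hub_seat below 0.006 m and z of bearing in the frame of hub_seat between -0.002 and 0.002 m and angle between bearing's own z axis and vertical below 0.08 rad), for 0.2 s.
2. the driver sits upright on the bearing ring, over the axle (horizontal distance between driver and hub_seat below 0.006 m and z of driver in the frame of hub_seat between 0.0035 and 0.0075 m and angle between driver's own z axis and vertical below 0.08 rad), for 0.2 s.
3. the spacer lies round the driver's neck on its flange (horizontal distance between spacer and hub_seat below 0.006 m and z of spacer in the frame of hub_seat between 0.0085 and 0.0125 m and angle between spacer's own z axis and vertical below 0.08 rad), for 0.2 s.
4. the sprocket lies on the spacer, teeth down (horizontal distance between sprocket and hub_seat below 0.006 m and z of sprocket in the frame of hub_seat between 0.0165 and 0.0205 m and angle between sprocket's own z axis and vertical below 0.08 rad), for 0.2 s.
5. the lock ring lies on the sprocket, round the neck (horizontal distance between lockring and hub_seat below 0.006 m and z of lockring in the frame of hub_seat between 0.0315 and 0.0355 m and angle between lockring's own z axis and vertical below 0.08 rad), for 0.2 s.
At the end, for the whole second after the job is handed in: Bearing ring, driver, spacer, sprocket and lock ring are stacked on the hub in that order, each centred on the axle within 6 mm, its underside within 2 mm of its home height (0, 5.5, 10.5, 18.5 and 33.5 mm above the bearing seat), level within 0.08 rad, and at rest (all of step 1 and all of step 2 and all of step 3 and all of step 4 and all of step 5 and linear speed of each of bearing, driver, spacer, sprocket, lockring below 0.02 m/s); the robot touches nothing.
It fails at once if the grease tub is moved by more than 20 mm (distance of grease_tub from where it was at the start of the episode above 0.02 m).
It fails at once if the spanner is moved by more than 20 mm (distance of spanner from where it was at the start of the episode above 0.02 m).
It fails at once if the oil can is moved by more than 20 mm (distance of oiler from where it was at the start of the episode above 0.02 m).
It also fails if it takes over 104 s, if anything falls off the work surface, if the arm or the gripper's body presses on something with over 40 N, if the wrist force passes 120 N, or if a joint passes its speed limit or range.

### The arm

A 7-joint arm with a two-finger parallel gripper is mounted at the origin on a cart in front of the work surface, level with it; the furniture and walls round the work are solid. World frame = base frame: x ahead of the robot, y to its left, z up, the work surface at z = 0. Lengths are in m, angles in rad, forces in N, time in s.
With the tool pointing down it reaches from about 0.425 to 0.925 m from the base axis. Payload 6.8 kg.
Tool frame: the origin (TCP) lies on the centre line of the jaws, within the pads' length; the fingertips stand 11 mm ahead of it and the grasp point (between the pads) lies 8 mm behind it (ctrl.nose_length is the distance from the TCP to the fingertips, in m); z points along the fingers, y is the line along which they close (so a half turn about z gives the same grasp; the last joint's range is limited). The gripper opens to 85 mm and grips with 20 to 120 N. Pads are 22 mm wide; open, the fingers measure 114 mm over their backs; the gripper's body (76 mm by 85 mm) begins 54 mm behind the grasp point. The pads swing forward as they close: fully open they stand 13 mm farther back than shut.
Start: joints at [-1.276, 0.477, 0.022, 1.555, -0.011, 1.109, -0.083], TCP at [0.265, 0.621, 0.242] pointing down, gripper open.
Joint ranges: [-2.96, 2.96], [-0.34, 2.1], [-1.41, 1.46], [0.24, 2.44], [-1.37, 4.51], [0.17, 1.92], [-2.96, 2.96]. Speed limits (rad/s): [2.39, 2.39, 3.14, 3.14, 3.14, 3.14, 3.14].

### API

Orientations are given as a unit quaternion [w, x, y, z].
In Python, from cell import ctrl gives the robot as it stands. The module is installed in compiled form; this text tells all that it offers. Calls block until the motion is done:
- ctrl.move_pose(position, orientation): joint-space move of the TCP to a pose.
- ctrl.move_linear(position, orientation=None, speed=0.15): straight line of the TCP; orientation=None keeps the orientation; speed is the mean speed in m/s.
- ctrl.move_joints(angles): joint-space move.
- ctrl.open_gripper() and ctrl.close(effort=None): open the fingers fully, or close them until they stop; effort is the grip in N (None keeps the last).
- ctrl.hold(seconds).
- ctrl.ik(position, orientation): joint angles nearest the present ones, or None.
- ctrl.grab_frame(name): name is "side" or "top"; returns the picture (480x640x3 uint8, blue, green, red); there is no depth.
- ctrl.camera_params(name): a dict with "mtx" (3x3 intrinsics, pixels), "extrinsics" (4x4, takes a point from world to camera coordinates). Camera axes: x right, y up, looking along -z (the intrinsics and any distortion apply to the point x, -y, -z); pixel columns grow to the right and rows downward; lengths in m; the calibration is good to about 2 mm. A picture is of the moment at which its call begins. camera_params takes no time and is no camera call.
A pose or a line that the arm cannot do raises ctrl.MotionError and nothing moves.
- ctrl.hand_in(): hands the job in; it is judged then, once.
Readings, each from a call of its own:
- ctrl.current_time_s(): time.
- ctrl.current_qpos(): joint angles.
- ctrl.current_joint_vel(): joint speeds.
- ctrl.current_joint_torque(): joint torques, N m.
- ctrl.current_tool_pos(): TCP position.
- ctrl.current_tool_rot(): TCP orientation.
- ctrl.current_contact_force(): force on the tool from outside, world axes, zero at the start.
- ctrl.current_ft_torque(): the same for the moment, N m.
- ctrl.current_grip_width(): opening from 0.0 (shut) to 1.0 (fully open).
- ctrl.current_gripper_force(): force on a finger pad.
Only numpy, scipy, OpenCV 4.12 (cv2) and the standard library are available. Lean on these libraries where they do the work, as an engineer would, in place of code of your own. Each camera call takes 0.05 s, during which the arm holds its last target. There are 200 camera calls.

## Working session

There is one attempt and no reset: what is moved stays moved. The work goes in short steps, each a Python script; the robot and the scene stay as the last script left them, time stands still between calls to the robot, and variables do not carry over. Pictures are saved under pics/ and viewed, at most 14 in all, crops included, and the job is handed in when it is done.

```bash
mkdir -p pics
python3 - <<'E'
from cell import ctrl
import cv2,numpy as np
np.set_printoptions(precision=4,suppress=True)
for n in("top","side"):
    cv2.imwrite(f"pics/{n}0.png",ctrl.grab_frame(n)); p=ctrl.camera_params(n); print(n,p)
print(ctrl.current_tool_pos(),ctrl.current_tool_rot(),ctrl.nose_length,ctrl.current_time_s(),ctrl.current_grip_width())
E
```

```text
top {'mtx': array([[458.5818,   0.    , 319.529 ],
       [  0.    , 458.5818, 242.0214],
       [  0.    ,   0.    ,   1.    ]]), 'extrinsics': array([[-0.0128, -0.9993, -0.0355,  0.0587],
       [ 0.9821, -0.0192,  0.1875, -0.5864],
       [-0.1881, -0.0324,  0.9816, -1.0632],
       [ 0.    ,  0.    ,  0.    ,  1.    ]])}
side {'mtx': array([[521.0607,   0.    , 312.1968],
       [  0.    , 521.0607, 237.6467],
       [  0.    ,   0.    ,   1.    ]]), 'extrinsics': array([[ 0.9711, -0.2383,  0.0123, -0.5549],
       [ 0.1074,  0.4825,  0.8693, -0.1555],
       [-0.213 , -0.8429,  0.4942, -1.0788],
       [ 0.    ,  0.    ,  0.    ,  1.    ]])}
[0.2644 0.6205 0.2414] [-0.0001  0.2     0.9798 -0.0008] 0.011 0.1 1.0007498753503465
```

View pics/top0.png

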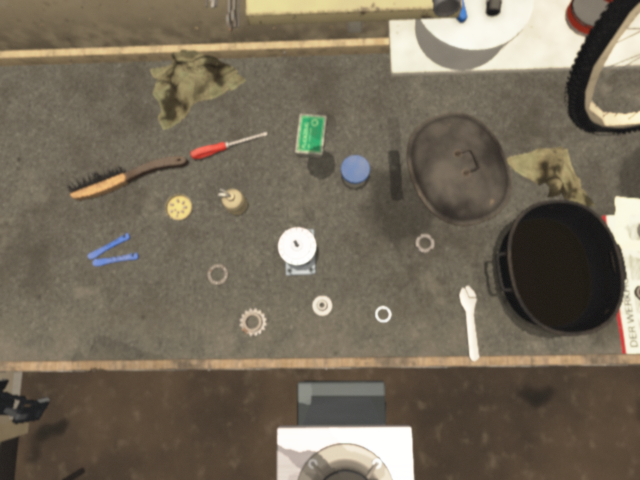

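View pics/side0.png

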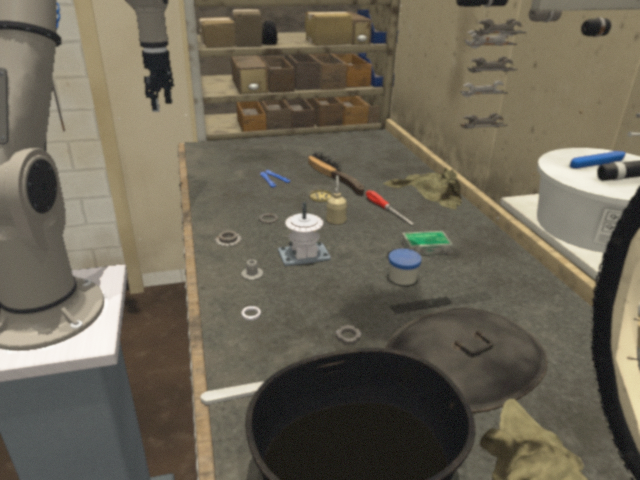

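The top view shows the bearing (217,274), sprocket (253,321), driver (322,306), spacer (383,314), lock ring (425,243) and hub (297,246). The side view shows the same parts at bearing (268,217), sprocket (228,238), driver (252,270), spacer (251,312), lock ring (348,333) and hub (304,225). Next I'll enlarge these.

Run:
```python
import cv2,numpy as np
P={"top":dict(bearing=(217,274),sprocket=(253,321),driver=(322,306),spacer=(383,314),lockring=(425,243),hub=(297,246)),
"side":dict(bearing=(268,217),sprocket=(228,238),driver=(252,270),spacer=(251,312),lockring=(348,333),hub=(304,225))}
for n in P:
    im=cv2.imread(f"pics/{n}0.png");T=[]
    for k,(u,v) in P[n].items():
        h=26
        if n=="side" and k=="hub": v+=2
        c=cv2.resize(im[v-h:v+h,u-h:u+h],(260,260),interpolation=cv2.INTER_CUBIC)
        for i in range(0,52):
            if (u-h+i)%10==0: cv2.line(c,(i*5+2,0),(i*5+2,5),(0,255,255),1);cv2.putText(c,str(u-h+i),(i*5-8,16),0,.33,(0,255,255),1)
            if (v-h+i)%10==0: cv2.line(c,(0,i*5+2),(5,i*5+2),(0,255,255),1);cv2.putText(c,str(v-h+i),(7,i*5+6),0,.33,(0,255,255),1)
        T.append(cv2.copyMakeBorder(c,2,2,2,2,0))
    cv2.imwrite(f"pics/{n}0c.png",np.vstack([np.hstack(T[:3]),np.hstack(T[3:])]))
```

```text
(no output)
```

View pics/top0c.png

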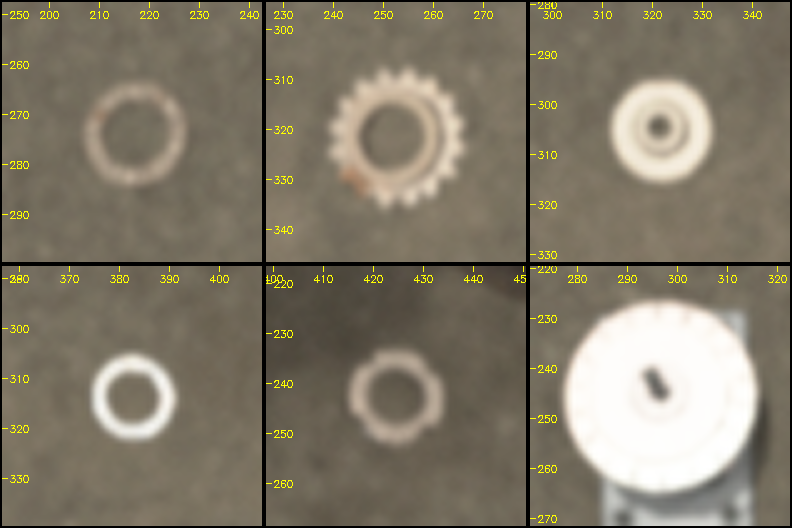

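View pics/side0c.png

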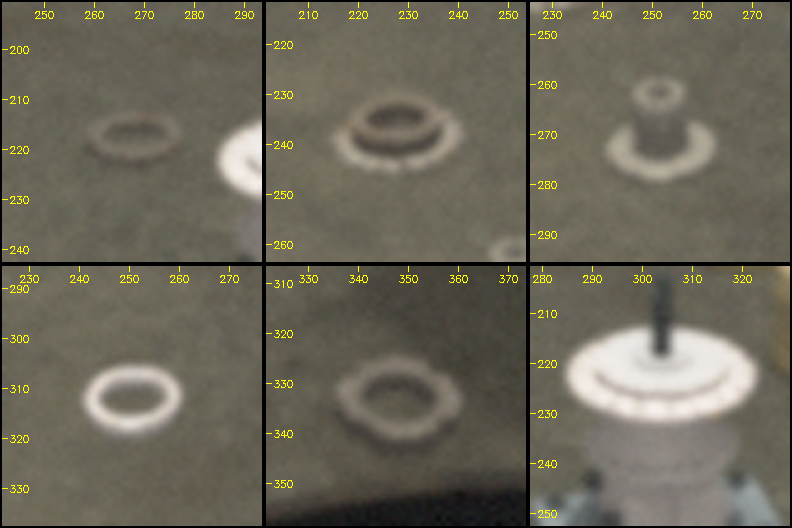

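```bash
cat > vis.py <<'E'
import numpy as np
from scipy.optimize import least_squares
from cell import ctrl
CAM={n:ctrl.camera_params(n) for n in("top","side")}
def proj(n,p):
    p=np.atleast_2d(p);c=CAM[n];q=p@c["extrinsics"][:3,:3].T+c["extrinsics"][:3,3]
    q=q*[1,-1,-1];q=q@c["mtx"].T
    return q[:,:2]/q[:,2:]
A=np.linspace(0,2*np.pi,181)
def box(n,x,y,d,zs):
    P=np.vstack([proj(n,np.c_[x+d/2*np.cos(A),y+d/2*np.sin(A),0*A+z]) for z in zs])
    return np.r_[P[:,0].min(),P[:,0].max(),P[:,1].min(),P[:,1].max()]
# measured boxes: xmin xmax ymin ymax; d, zs
M=dict(
bearing=[("top",(207,227,264,284),.053,(.0,.0055)),("side",(258.5,277.5,212,222),.053,(0,.0055))],
sprocket=[("top",(239.5,266,307,335.5),.069,(0,.003)),("side",(215.5,240.5,np.nan,245.5),.069,(0,.003))],
driver=[("top",(311.5,332,295,316),.05,(0,.005)),("side",(241,262.5,np.nan,279),.05,(0,.005)),("side",(245,256,258.5,265),.025,(.034,))],
spacer=[("top",(374.5,391,305.3,322),.038,(0,.008)),("side",(241,260.5,305,318.5),.038,(0,.008))],
lockring=[("top",(415,434,233,252),.046,(0,.01)),("side",(335.5,361,324.5,342),.046,(0,.01))],
hub=[("top",(277,316,226.5,265),.089,(.091,.094)),("side",(285,323,np.nan,232),.089,(.091,.094))])
def fit(ms,x0=(.6,.0)):
    f=lambda p:np.nan_to_num(np.concatenate([box(n,p[0],p[1],d,z)-np.array(b) for n,b,d,z in ms]))
    # bbox centre insensitive to blur growth: centre offsets dominate by symmetry
    r=least_squares(f,x0);return r.x,f(r.x)
E
python3 - <<'E'
from vis import *
np.set_printoptions(precision=4,suppress=True)
for k,ms in M.items():
    print(k,*fit(ms), [fit([m])[0] for m in ms])
    
x=fit(M["hub"])[0]
for n in("top","side"):print(n,proj(n,[[*x,.1465],[*x,.1037]]))
for k in("grease_tub",(355,171)),("oiler",(234,203)),("spanner",(470,322)):
    ms=[("top",(k[1][0]-9,k[1][0]+9,k[1][1]-9,k[1][1]+9),.04,(.05 if k[0]!="spanner" else .01,))]
    print(k[0],fit(ms)[0])
E
```

```text
bearing [0.5208 0.3145] [-1.0369  0.1549 -0.8729  0.0795 -0.3602 -0.239   0.8828  1.4073] [array([0.5198, 0.3134]), array([0.5228, 0.3213])]
sprocket [0.4006 0.221 ] [-0.9005  0.3181 -0.061  -0.4725 -1.2027  0.8045  0.      1.1627] [array([0.4   , 0.2203]), array([0.4018, 0.2271])]
driver [0.4374 0.0485] [-0.1987 -0.6149 -0.1104 -0.8142 -0.6137 -0.3882  0.      1.2792  0.1737
  0.1292  0.4591 -0.2173] [array([0.4363, 0.0475]), array([0.4393, 0.0534]), array([0.4372, 0.0491])]
spacer [ 0.415  -0.1009] [-0.5224 -1.2718  0.0879 -0.9595  0.2175 -0.6658  0.8173  1.7605] [array([ 0.4139, -0.103 ]), array([ 0.4161, -0.0967])]
lockring [ 0.5917 -0.2125] [-1.0915 -1.0654 -0.1824 -0.6242  0.7483 -1.0576  0.4555  2.279 ] [array([ 0.5906, -0.2151]), array([ 0.5933, -0.2086])]
hub [0.574  0.1024] [ 0.7408 -0.5781  0.0969 -1.1354 -0.2307 -0.8397  0.      0.16  ] [array([0.5727, 0.1026]), array([0.5753, 0.1027])]
top [[294.5499 240.7663]
 [296.1769 244.2468]]
side [[303.5672 202.0863]
 [303.4935 218.3778]]
grease_tub [ 0.7692 -0.0425]
oiler [0.6926 0.2633]
spanner [ 0.3907 -0.3133]
```

```bash
cat > rob.py <<'E'
import numpy as np, time
from cell import ctrl
HUB=np.array([.574,.1024]);SEAT=.1005
PART=dict(bearing=(.5205,.3145),sprocket=(.4005,.221),driver=(.437,.0485),spacer=(.4148,-.1012),lockring=(.5915,-.213))
def q(a): return [0,np.cos(a/2),np.sin(a/2),0]
def F(): return np.round(ctrl.current_contact_force(),1)
def st(m=""): print(m,"t=%.2f"%ctrl.current_time_s(),"tcp",np.round(ctrl.current_tool_pos(),4),"w=%.1f"%(85*ctrl.current_grip_width()),"F",F(),"grip %.0f"%ctrl.current_gripper_force())
E
python3 - <<'E'
from rob import *
for k,p in list(PART.items())+[("hub",HUB)]:
    print(k,[(d,None if (j:=ctrl.ik([*p,.02 if k!="hub" else .11],q(np.radians(d)))) is None else np.round(j[[0,6]],2).tolist()) for d in range(-180,180,45)],
      ctrl.ik([*p,.2],q(np.radians(157))) is not None)
E
```

```text
bearing [(-180, [-0.65, 0.93]), (-135, [-0.54, 1.59]), (-90, [-0.42, 2.24]), (-45, [-0.3, 2.9]), (0, [-1.03, -1.74]), (45, [-0.94, -1.07]), (90, [-0.83, -0.42]), (135, [-0.74, 0.26])] True
sprocket [(-180, [-0.66, 0.95]), (-135, [-0.55, 1.6]), (-90, [-0.43, 2.24]), (-45, [-0.3, 2.89]), (0, [-1.03, -1.67]), (45, [-0.92, -1.05]), (90, [-0.85, -0.35]), (135, [-0.76, 0.3])] True
driver [(-180, [-0.33, 1.42]), (-135, [-0.25, 2.1]), (-90, [-0.11, 2.71]), (-45, [-1.12, -1.33]), (0, [-0.62, -1.3]), (45, [-0.55, -0.62]), (90, [-0.48, 0.07]), (135, [-0.41, 0.75])] True
spacer [(-180, [-0.1, 1.94]), (-135, [0.01, 2.56]), (-90, [0.5, 2.76]), (-45, [-0.69, -1.12]), (0, [-0.41, -0.74]), (45, [-0.37, -0.02]), (90, [-0.35, 0.73]), (135, [-0.31, 1.45])] True
lockring [(-180, [0.05, 2.05]), (-135, [0.16, 2.71]), (-90, [-0.5, -1.9]), (-45, [-0.43, -1.23]), (0, [-0.12, -0.87]), (45, [-0.1, -0.11]), (90, [-0.12, 0.7]), (135, [-0.1, 1.46])] True
hub [(-180, [-0.43, 1.4]), (-135, [-0.28, 2.07]), (-90, [-0.15, 2.76]), (-45, [-1.09, -1.73]), (0, [-0.75, -1.44]), (45, [-0.74, -0.67]), (90, [-0.64, 0.02]), (135, [-0.55, 0.72])] True
```

Run:
```python
from rob import *
p=PART["bearing"];A=np.radians(180);B=np.radians(90)
ctrl.move_pose([*p,.08],q(A)); st("above")
ctrl.move_linear([*p,.0125],speed=.1); st("down")
ctrl.close(30); st("closed")
ctrl.open_gripper(); st("open")
ctrl.move_linear([*p,.0105],q(B),speed=.02); st("turned")
ctrl.close(30); st("closed B")
```

```text
above t=1.68 tcp [0.5201 0.3163 0.0804] w=85.4 F [-0.8  0.   0.1] grip 0
down t=2.51 tcp [0.5209 0.3148 0.0129] w=84.8 F [0.2 0.3 0.5] grip 0
closed t=3.27 tcp [0.5235 0.3198 0.0165] w=0.1 F [-0.4  6.2 16.3] grip 9
open t=4.06 tcp [0.5203 0.3145 0.0123] w=85.1 F [0.5 0.  0.6] grip 0
turned t=5.78 tcp [0.5205 0.3145 0.0105] w=85.3 F [ 0.4  0.7 -0.4] grip 0
closed B t=6.27 tcp [0.5208 0.3144 0.0111] w=44.0 F [-1.1 -0.2  6.1] grip 27
```

Run:
```python
from rob import *
import cv2
from vis import proj
ctrl.open_gripper(); ctrl.move_linear([.5205,.3145,.05]); ctrl.move_pose([.53,.10,.22],q(np.pi/2)); st()
t=ctrl.grab_frame("top");s=ctrl.grab_frame("side")
cv2.imwrite("pics/t1.png",t);cv2.imwrite("pics/s1.png",s)
def crop(im,u,v,h=30):
    c=cv2.resize(im[v-h:v+h,u-h:u+h],(390,390),interpolation=cv2.INTER_CUBIC);f=390/2/h
    for i in range(2*h):
        if (u-h+i)%10==0: cv2.putText(c,str(u-h+i),(int(i*f)-8,12),0,.35,(0,255,255),1)
        if (v-h+i)%10==0: cv2.putText(c,str(v-h+i),(2,int(i*f)+6),0,.35,(0,255,255),1)
    return c
cv2.imwrite("pics/c1.png",np.hstack([crop(t,217,274),crop(s,268,217)]))
```

```text
t=8.23 tcp [0.5294 0.1018 0.2189] w=84.5 F [0.5 1.3 0.2] grip 0
```

View pics/c1.png

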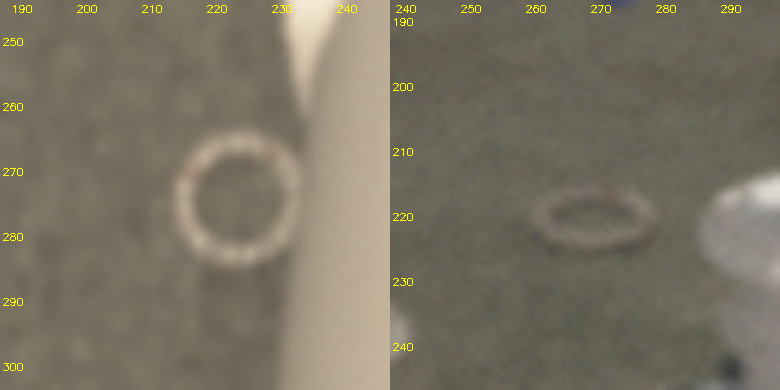

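The bearing slid to top (223.2,274) and side (269,220), and still lies flat. My first squeeze rode over it because the tips were too high, so I'll refit the pose and grip a bit lower.

Run:
```python
from rob import *
from vis import fit
import cv2
p=fit([("top",(213.5,233,263.7,284.3),.053,(0,.0055)),("side",(259.5,278.5,215,225),.053,(0,.0055))])[0];print(p)
A=np.radians(180);B=np.radians(90)
ctrl.move_pose([*p,.06],q(A))
ctrl.move_linear([*p,.0095],speed=.1); st("down")
ctrl.close(25); st("closed"); w=85*ctrl.current_grip_width()
ctrl.open_gripper()
if w>45:
    ctrl.move_linear([*p,.0095],q(B),speed=.05); st("turned")
    ctrl.close(40); st("closed B")
    if 85*ctrl.current_grip_width()>48:
        ctrl.move_linear([*p,.10],speed=.15)
        ctrl.move_pose([*HUB,.19],q(B)); st("hub")
        for n in("top","side"): cv2.imwrite(f"pics/{n}2.png",ctrl.grab_frame(n))
        s=cv2.imread("pics/side2.png");t=cv2.imread("pics/top2.png")
        f=lambda im,u,v:cv2.resize(im[v-35:v+35,u-35:u+35],(395,395),interpolation=cv2.INTER_CUBIC)
        cv2.imwrite("pics/c2.png",np.hstack([f(t,295,243),f(s,304,205)]))
```

```text
[0.52061717 0.29814131]
down t=10.05 tcp [0.5209 0.2981 0.0097] w=84.8 F [ 0.3 -0.1 -0.6] grip 0
closed t=10.49 tcp [0.521  0.2984 0.0105] w=50.0 F [-0.5 -0.1  4.6] grip 25
turned t=12.66 tcp [0.5206 0.2982 0.0095] w=84.8 F [0.4 0.4 0.8] grip 0
closed B t=13.10 tcp [0.5207 0.2981 0.0101] w=49.5 F [-1.7 -0.1  5.9] grip 40
hub t=14.74 tcp [0.5732 0.1046 0.1889] w=49.3 F [-0.3  0.8 -1. ] grip 41
```

View pics/c2.png

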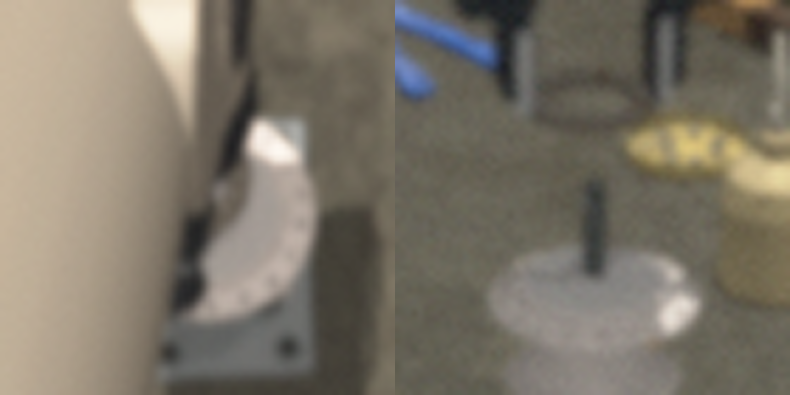

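The side view shows the ring held at about (303.9,187) with the axle at column 304, so they line up. I'll lower it with a force guard.

```bash
cat >> rob.py <<'E'
def lower(xy,z0,zend,fmax=10,step=.001):
    """guarded descent; returns z commanded when contact or zend"""
    f0=ctrl.current_contact_force()[2];z=z0
    while z>zend+1e-6:
        z=max(z-step,zend);ctrl.move_linear([*xy,z],speed=.04)
        if ctrl.current_contact_force()[2]-f0>fmax: break
    return z
E
python3 - <<'E'
from rob import *
from vis import proj
print(proj("side",[[*HUB,.1822],[HUB[0],HUB[1]+.005,.1822]]))
ctrl.move_linear([*HUB,SEAT+.0165],speed=.1);ctrl.hold(.2);st("pre")
z=lower(HUB,SEAT+.0165,SEAT+.0095,8);st("z above seat %.4f"%(z-SEAT)); print(np.round(ctrl.current_ft_torque(),2))
E
```

```text
[[303.64622616 188.05311062]
 [303.15961842 187.18080325]]
pre t=15.93 tcp [0.5744 0.1025 0.1176] w=49.3 F [ 0.4  0.3 -0.5] grip 41
z above seat 0.0095 t=17.68 tcp [0.5741 0.1024 0.1106] w=49.2 F [-2.  -0.2  6. ] grip 42
[-0.03  0.49  0.03]
```

```bash
cat >> rob.py <<'E'
A=np.radians(180);B=np.radians(90)
def pick(p,ztcp,wmin,wmax,e1=25,e2=40,a=A,b=B):
    ctrl.move_pose([*p,ztcp+.045],q(a));ctrl.move_linear([*p,ztcp],speed=.1)
    ctrl.close(e1);st("squeeze1");w=85*ctrl.current_grip_width()
    ctrl.open_gripper()
    if not wmin<w<wmax: return False
    ctrl.move_linear([*p,ztcp],q(b),speed=.1)
    ctrl.close(e2);st("squeeze2");w=85*ctrl.current_grip_width()
    return wmin<w<wmax
E
python3 - <<'E'
from rob import *
import cv2
ctrl.open_gripper();ctrl.move_linear([*HUB,.205],speed=.25);st("up")
p=PART["driver"]
ctrl.move_pose([*p,.10],q(A))
for n in("top","side"): cv2.imwrite(f"pics/{n}3.png",ctrl.grab_frame(n))
s=cv2.imread("pics/side3.png");t=cv2.imread("pics/top3.png")
f=lambda im,u,v:cv2.resize(im[v-30:v+30,u-30:u+30],(395,395),interpolation=cv2.INTER_CUBIC)
cv2.imwrite("pics/c3.png",np.hstack([f(t,295,243),f(s,304,215)]))
ok=pick(p,.023,19,29);print(ok)
E
```

```text
up t=18.66 tcp [0.5741 0.1026 0.2055] w=85.1 F [ 0.1  0.2 -0.8] grip 0
squeeze1 t=21.50 tcp [0.4372 0.0485 0.0234] w=25.0 F [-1.1 -0.   5.6] grip 24
squeeze2 t=24.43 tcp [0.4372 0.0485 0.0233] w=24.2 F [-0.3  0.1  5.3] grip 39
True
```

View pics/c3.png

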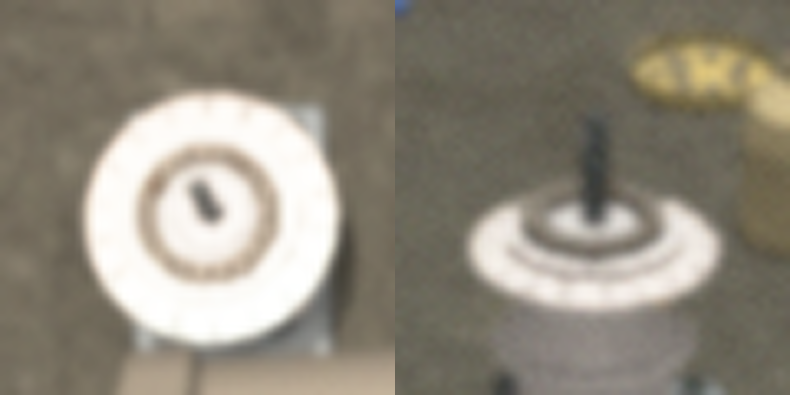

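The top and side views show the bearing centred and flat on the hub. Next is the driver.

```bash
cat >> rob.py <<'E'
def place(off,h,zfree=None,fmax=10):
    """off: TCP height above part underside; h: home height over seat; zfree: underside height at which threading begins"""
    ctrl.move_linear([*HUB,zfree+off],speed=.12);ctrl.hold(.15);st("pre")
    z=lower(HUB,zfree+off,zfree+off-.008,fmax,.002);st("threading, went %.4f"%(zfree+off-z))
    if z>zfree+off-.0079: return False
    if z>SEAT+h+off+.003: ctrl.move_linear([*HUB,SEAT+h+off+.003],speed=.06)
    z=lower(HUB,SEAT+h+off+.003,SEAT+h+off-.0008,8,.001)
    st("end, above home %.4f"%(ctrl.current_tool_pos()[2]-SEAT-h-off)); return True
E
python3 - <<'E'
from rob import *
p=PART["driver"]
ctrl.move_linear([*p,.12],speed=.25);ctrl.move_pose([*HUB,.19],q(B));st()
print(place(.0233,.0055,.149))
E
```

```text
t=25.66 tcp [0.5727 0.1017 0.1881] w=23.8 F [-0.9 -0.4 -2. ] grip 39
pre t=26.11 tcp [0.5738 0.1021 0.1725] w=24.2 F [ 0.4 -0.6 -1.1] grip 39
threading, went 0.0080 t=27.11 tcp [0.5739 0.1024 0.1642] w=24.3 F [-0.7 -0.4  0.2] grip 39
end, above home 0.0000 t=28.79 tcp [0.5742 0.1024 0.1293] w=24.4 F [-3.  -0.3  6.9] grip 40
True
```

Run:
```python
from rob import *
ctrl.open_gripper();ctrl.move_linear([*HUB,.205],speed=.25)
p=PART["spacer"]
ok=pick(p,.0128,32,40);print(ok)
if ok:
    ctrl.move_linear([*p,.12],speed=.25);ctrl.move_pose([*HUB,.19],q(B));st()
    print(place(.0133,.0105,.142))
```

```text
squeeze1 t=32.59 tcp [ 0.4151 -0.1012  0.0133] w=35.1 F [-1.7  0.4  7.4] grip 24
squeeze2 t=35.39 tcp [ 0.4148 -0.1012  0.0131] w=34.6 F [-1.2  0.9  7.1] grip 39
True
 t=37.01 tcp [0.5729 0.1002 0.1892] w=34.5 F [-1.1 -0.2 -0.5] grip 40
pre t=37.60 tcp [0.5744 0.102  0.156 ] w=34.2 F [0.1 0.  0.6] grip 40
threading, went 0.0080 t=38.60 tcp [0.5739 0.1024 0.1471] w=34.3 F [0.2 0.9 0.1] grip 40
end, above home -0.0001 t=40.08 tcp [0.5741 0.1024 0.1242] w=34.5 F [-3.   0.9  8.3] grip 41
True
```

Run:
```python
from rob import *
ctrl.open_gripper();ctrl.move_linear([*HUB,.205],speed=.25)
p=PART["sprocket"]
ok=pick(p,.016,42,50);print(ok)
if ok:
    ctrl.move_linear([*p,.12],speed=.25);ctrl.move_pose([*HUB,.19],q(B));st()
    print(place(.0164,.0185,.142))
```

```text
squeeze1 t=43.21 tcp [0.4008 0.2212 0.0166] w=44.9 F [-0.5 -0.3  6.2] grip 25
squeeze2 t=45.88 tcp [0.4006 0.221  0.0164] w=44.6 F [-2.2  0.6  7. ] grip 40
True
 t=47.34 tcp [0.5725 0.1034 0.1883] w=44.4 F [-0.2  0.5 -0.9] grip 41
pre t=47.91 tcp [0.5742 0.1026 0.1589] w=44.3 F [-0.4  0.9 -0.8] grip 41
threading, went 0.0080 t=48.91 tcp [0.5739 0.1024 0.1502] w=44.5 F [ 0.8 -0.4 -1.1] grip 41
end, above home 0.0001 t=50.26 tcp [0.5742 0.1024 0.1355] w=44.2 F [-2.5 -0.   7.7] grip 42
True
```

Run:
```python
from rob import *
ctrl.open_gripper();ctrl.move_linear([*HUB,.205],speed=.25)
p=PART["lockring"]
ok=pick(p,.013,40,48);print(ok)
if ok:
    ctrl.move_linear([*p,.12],speed=.25);ctrl.move_pose([*HUB,.19],q(B));st()
    print(place(.0134,.0335,.1435))
```

```text
squeeze1 t=53.90 tcp [ 0.5919 -0.2132  0.014 ] w=44.8 F [-1.4  0.8  5.1] grip 25
squeeze2 t=56.58 tcp [ 0.5916 -0.213   0.0136] w=43.2 F [-1.2  1.4  6.9] grip 40
True
 t=58.38 tcp [0.5739 0.1008 0.1897] w=43.4 F [ 0.7 -1.2 -0.1] grip 41
pre t=58.96 tcp [0.5745 0.102  0.1576] w=43.7 F [-0.2 -0.3 -1.2] grip 41
threading, went 0.0080 t=59.96 tcp [0.5739 0.1024 0.1488] w=43.6 F [-0.8 -0.4 -0.5] grip 41
end, above home 0.0000 t=60.96 tcp [0.5742 0.1023 0.1474] w=43.4 F [-2.9  0.9  9.2] grip 42
True
```

Run:
```python
from rob import *
import cv2
ctrl.open_gripper();ctrl.move_linear([*HUB,.23],speed=.2)
ctrl.move_pose([.50,-.2,.25],q(B));ctrl.hold(.3);st()
for n in("top","side"): cv2.imwrite(f"pics/{n}4.png",ctrl.grab_frame(n))
s=cv2.imread("pics/side4.png");t=cv2.imread("pics/top4.png")
f=lambda im,u,v:cv2.resize(im[v-30:v+30,u-30:u+30],(395,395),interpolation=cv2.INTER_CUBIC)
cv2.imwrite("pics/c4.png",np.hstack([f(t,295,243),f(s,304,215)]))
```

```text
t=63.51 tcp [ 0.5004 -0.1992  0.2498] w=85.0 F [-0.2  0.2  0.2] grip 0
```

View pics/c4.png

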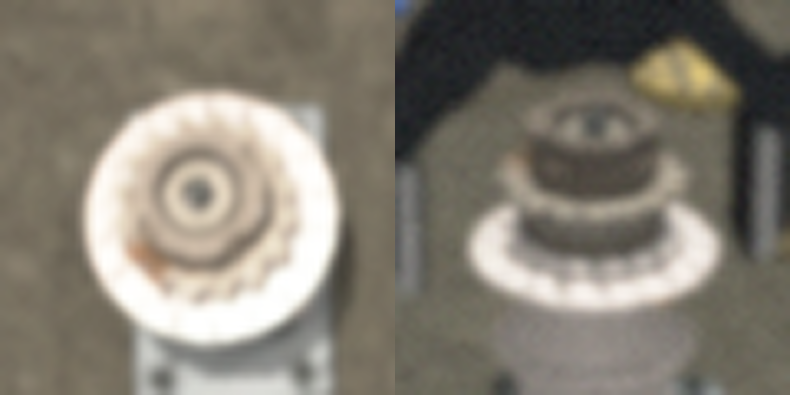

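The stack is concentric and level, with the lock ring seated around the neck, so I'm handing it in.

```bash
python3 -c "
from cell import ctrl
print(ctrl.hand_in())"
```

```text
the job is handed in; nothing more can be done
None
```

All five parts are stacked on the hub in order, each seated at its home height by force and tool position, and the final pictures show the stack level and centred; I handed the job in at about 64 s, but no verdict came back.

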